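Put the check weights back on their rack in order of size

TASK

Stand the four brass check weights upright on the wooden rack, one in the middle of each round pad, in order of size from the largest next to the red post down to the smallest at the other end. Set each one down rather than dropping it, and leave the loupe, the paper-clip box and the green-lidded pot where they are.

Things in the scene. Friction and masses are not known exactly. Their poses are not given: they have to be found in the camera images.
- weight_a: the smallest of four loose, upright brass check weights, otherwise alike: a plain straight cylinder of diameter 24 mm, 30 mm high, with a low narrow knob above it, 38 mm high in all. Origin: centre of its underside, z up along its axis. Grip it round the straight body.
- weight_b: the second smallest of four loose, upright brass check weights, otherwise alike: a plain straight cylinder of diameter 32 mm, 36 mm high, with a low narrow knob above it, 46 mm high in all. Origin: centre of its underside, z up along its axis. Grip it round the straight body.
- weight_c: the second largest of four loose, upright brass check weights, otherwise alike: a plain straight cylinder of diameter 40 mm, 42 mm high, with a low narrow knob above it, 54 mm high in all. Origin: centre of its underside, z up along its axis. Grip it round the straight body.
- weight_d: the largest of four loose, upright brass check weights, otherwise alike: a plain straight cylinder of diameter 48 mm, 48 mm high, with a low narrow knob above it, 62 mm high in all. Origin: centre of its underside, z up along its axis. Grip it round the straight body.
- rack: fixed flat wooden board, 84 mm (x) by 390 mm (y), 14 mm thick, no walls. Origin: centre of its underside, z up. On top, four equal flat round grey pads, 54 mm across with a bright rim and white centre dot, in a row along y: centres at x = 0, y = -117, -39, +39, +117 mm, tops at z = 14 mm. Marker posts, one red, one grey, 34 mm tall, 26 mm wide, stand on it at y = -173 and +173 mm.
- red_post: the red marker post, fixed at one end of the rack (which end varies from start to start; the other end has a like post in grey), 34 mm tall, 26 mm across its foot. Origin: centre of its underside, on the rack's top.
- loupe: bystander: a small black eye loupe standing on the bench, 35 mm across, 27 mm high. Origin: centre of its underside.
- clip_box: bystander: an open clear cube box of coloured paper clips, 75 x 75 x 55 mm. Origin: centre of its underside.
- green_pot: bystander: a small white pot with a green lid, 52 mm across, 50 mm high. Origin: centre of its underside.

How it is judged (in metres and radians):
At the end, for the whole second after the job is handed in: Every weight stands upright (within 0.1 rad) and at rest on the rack's top, its centre within 12 mm of its pad's centre both along and across the rack: the largest on the pad next to the red post, then the second largest, the second smallest, and the smallest on the pad next to the grey post (x of weight_a in the frame of rack between -0.012 and 0.012 m and z of weight_a in the frame of rack between 0.01 and 0.018 m and angle between each of weight_a, weight_b, weight_c, weight_d's own z axis and vertical below 0.1 rad and linear speed of each of weight_a, weight_b, weight_c, weight_d below 0.02 m/s and angular speed of each of weight_a, weight_b, weight_c, weight_d below 0.2 rad/s and x of weight_b in the frame of rack between -0.012 and 0.012 m and z of weight_b in the frame of rack between 0.01 and 0.018 m and x of weight_c in the frame of rack between -0.012 and 0.012 m and z of weight_c in the frame of rack between 0.01 and 0.018 m and x of weight_d in the frame of rack between -0.012 and 0.012 m and z of weight_d in the frame of rack between 0.01 and 0.018 m and ((y of red_post in the frame of rack above 0 m and y of weight_a in the frame of rack between -0.129 and -0.105 m and y of weight_b in the frame of rack between -0.051 and -0.027 m and y of weight_c in the frame of rack between 0.027 and 0.051 m and y of weight_d in the frame of rack between 0.105 and 0.129 m) or (y of red_post in the frame of rack below 0 m and y of weight_a in the frame of rack between 0.105 and 0.129 m and y of weight_b in the frame of rack between 0.027 and 0.051 m and y of weight_c in the frame of rack between -0.051 and -0.027 m and y of weight_d in the frame of rack between -0.129 and -0.105 m))); the robot touches nothing.
It fails at once if the loupe was shifted by more than 20 mm (distance of loupe from where it was at the start of the episode above 0.02 m).
It fails at once if the paper-clip box was shifted by more than 20 mm (distance of clip_box from where it was at the start of the episode above 0.02 m).
It fails at once if the green-lidded pot was shifted by more than 20 mm (distance of green_pot from where it was at the start of the episode above 0.02 m).
It fails at once if a weight was dropped (fell freely by some 3 cm or more) ((linear speed of weight_a above 0.75 m/s and contact force between the fingers and weight_a below 0.1 N) or (linear speed of weight_b above 0.75 m/s and contact force between the fingers and weight_b below 0.1 N) or (linear speed of weight_c above 0.75 m/s and contact force between the fingers and weight_c below 0.1 N) or (linear speed of weight_d above 0.75 m/s and contact force between the fingers and weight_d below 0.1 N)).
It also fails if it takes over 93 s, if anything falls off the work surface, if the arm or the gripper's body presses on something with over 40 N, if the wrist force passes 120 N, or if a joint passes its speed limit or range.

ROBOT

A 6-joint arm with a two-finger parallel gripper is mounted at the origin on a cart in front of the work surface, level with it; the furniture and walls round the work are solid. World frame = base frame: x ahead of the robot, y to its left, z up, the work surface at z = 0. Lengths are in mm, angles in rad, forces in N, time in s.
With the tool pointing down it reaches from about 300 to 775 mm from the base axis. Payload 14.6 kg.
Tool frame: the origin (TCP) lies between the finger pads; the fingertips stand 8 mm ahead of it and the grasp point (between the pads) lies 11 mm behind it; z points along the fingers, y is the direction in which the jaws open and shut (so a half turn about z gives the same grasp; the last joint's range is limited). The gripper opens to 94 mm and grips with 3 to 60 N. Pads are 16 mm wide; open, the fingers measure 119 mm over their backs; the gripper's body (75 mm by 177 mm) begins 78 mm behind the grasp point.
Start: joints at [1.17, 0.3, 1.521, -0, 1.321, -0.067], TCP at [180.197, 519.633, 213.446] pointing down, gripper open.
Joint ranges: [-3.03, 3.03], [-0.79, 2.21], [0.23, 2.52], [-1.04, 4.18], [0, 3.07], [-2.55, 2.55]. Speed limits (rad/s): [2.22, 2.22, 2.57, 3.14, 3.14, 3.14].

INTERFACE

Orientations are given as [roll, pitch, yaw] about the fixed x, y, z axes, in that order (R = Rz(yaw) Ry(pitch) Rx(roll)).
In Python, from cell import manip gives the robot as it stands. The module is installed in compiled form; this text tells all that it offers.
- The arm moves only by the tool send_rows, never from a script. Its argument "series" is a list that holds one entry, the list of rows, each a list of 5 numbers: the opening, from 0 (shut) to 1 (fully open), then the shift along the tool's x, y, z in mm, then the turn about the tool's z in degrees. In form: [[[gripper, dx, dy, dz, roll], ...]]. A call has 1 to 10 rows; each row is the pose to reach, as a shift and turn from the pose commanded when the call began, along the tool's axes at that moment; what a row does not reach only later rows make up. A row lasts 1/10 s, in which the tool goes at most 50 mm and 8.59 degrees, less where a joint would pass 70% of its speed; a pose out of reach is approached as far as the arm can. A call with a gripper value outside its range is refused whole. The fingers move at their own pace and stop on an object; "newtons" is the grip in N (left out, the last holds). Time passes only in rows, so rows that repeat a pose let the fingers close. It gives the time, the measured TCP pose, the force and the opening at its end, in the units of the state.
- manip.read_state(): the state, without advancing time (a new reading comes with each control period).
- manip.camera(name): name is "scene" or "top"; returns a dict with "img" (384x512x3 uint8, red, green, blue), "vfov" (degrees; the focal length in pixels is half the picture's height over the tangent of half this angle, whatever the lens; pixels are square), "cx", "cy" (the principal point, pixels), "dist" ([k1, k2, p1, p2, k3] as OpenCV has them; the pictures are not rectified), "pose" (4x4, takes a point from camera to world coordinates). Camera axes: x right, y down, z forward; pixel columns grow to the right and rows downward; lengths in mm; the calibration is good to about 2 mm. A picture is of the moment at which its call begins. There is no depth.
- manip.sign_off(): hands the job in, once; it reports no verdict.
Trained networks look in a picture, given as the dict that the camera call returned (one of the last four; its "shot" number tells which), for a name from the list of things; names that differ only in an ending like _2 or _b are one class to them, and where a whole thing is asked for, a point or a joint stands for the part that bears it (a point fixed in the world has none). Each returns a list of dicts, best first, with "conf" (0 to 1); they miss things now and then, are a little off and sometimes report something else, mostly with a low value. They report only what shows in the picture. A call takes as long as a camera call.
- manip.find_in(target, picture): "rect" ([left, top, width, height] in pixels, round what is visible of it).
- manip.silhouettes(target, picture): "pixels" (384x512 bool, what is visible of it) and "rect" ([left, top, width, height] in pixels, round what is visible of it).
The state is a dict: "clock": time; "joints": joint angles; "qd": joint speeds; "effort": joint torques, N m; "eef_pos": TCP position; "eef_rot": TCP orientation; "wrist_force": force on the tool from outside, world axes, zero at the start; "moment": the same for the moment, N m; "finger_gap": finger opening in mm.
Only numpy, scipy, OpenCV 4.12 (cv2) and the standard library are available. Lean on these libraries where they do the work, as an engineer would, in place of code of your own. Each camera call takes 0.05 s, during which the arm holds its last target. There are 200 camera calls.

## Working session

There is one attempt and no reset: what is moved stays moved. The work goes in short steps, Python scripts to look and compute and a tool call to move; the robot and the scene stay as the last step left them, time stands still between calls to the robot, and variables do not carry over. Pictures are saved under pics/ and viewed, about 12 in all and at most 16, crops included, and the job is handed in when it is done.

Besides the shell and the picture viewer there is one more tool, called after "Emit:" as name(argument=value, ...), one argument or row to a line, values as JSON. send_rows: Moves the arm, as the interface text tells. Its arguments: {"type":"object","properties":{"series":{"type":"array"},"newtons":{"type":"number"}},"required":["series"]}

```bash
mkdir -p pics
cat > h.py <<'E'
import numpy as np, cv2
from cell import manip
def K(c):
    f=c["img"].shape[0]/2/np.tan(np.radians(c["vfov"])/2)
    return np.array([[f,0,c["cx"]],[0,f,c["cy"]],[0,0,1.]])
def ray(c,uv):
    p=cv2.undistortPoints(np.array([[uv]],float),K(c),np.array(c["dist"],float))[0,0]
    P=np.array(c["pose"]); return P[:3,3],P[:3,:3]@np.array([p[0],p[1],1])
def atz(c,uv,z):
    o,d=ray(c,uv); return o+d*(z-o[2])/d[2]
def tri(l):
    A=np.zeros((3,3));b=np.zeros(3)
    for c,uv in l:
        o,d=ray(c,uv);d=d/np.linalg.norm(d);M=np.eye(3)-np.outer(d,d);A+=M;b+=M@o
    return np.linalg.solve(A,b)
def proj(c,X):
    P=np.linalg.inv(np.array(c["pose"])); r,_=cv2.Rodrigues(P[:3,:3])
    return cv2.projectPoints(np.array(X,float).reshape(-1,1,3),r,P[:3,3],K(c),np.array(c["dist"],float))[0][:,0]
def save(c,n): cv2.imwrite("pics/"+n,c["img"][:,:,::-1])
E
python3 - <<'E'
from h import *
np.set_printoptions(precision=1,suppress=True)
print(manip.read_state())
for n in ["scene","top"]:
    c=manip.camera(n); save(c,n+"0.png"); print(n,c["vfov"],c["dist"],np.array(c["pose"]))
    for t in ["weight_a","rack","red_post","loupe","clip_box","green_pot"]:
        for d in manip.find_in(t,c): print(t,d["conf"],d["rect"],atz(c,(d["rect"][0]+d["rect"][2]/2,d["rect"][1]+d["rect"][3]/2),20))
E
```

```text
{'clock': 0.0, 'joints': array([ 1.2,  0.3,  1.5,  0. ,  1.3, -0.1]), 'qd': array([-0.,  0.,  0., -0.,  0., -0.]), 'effort': array([  0. , -53.2, -35.3,   0.1,   0. ,  -0. ]), 'eef_pos': array([180.1, 519.4, 212.9]), 'eef_rot': array([-3.1, -0. ,  2.8]), 'wrist_force': array([ 0.7, -0.1,  0.2]), 'moment': array([ 0., -0., -0.]), 'finger_gap': 93.82566900189592}
scene 45.73701527340103 [-0.1  0.   0.   0.   0. ] [[   0.9   -0.4    0.3  164.1]
 [  -0.5   -0.7    0.6 -779. ]
 [   0.    -0.6   -0.8 1147.1]
 [   0.     0.     0.     1. ]]
weight_a 0.75 [223.3, 262.1, 15.6, 15.7] [ 473.3 -188.5   20. ]
weight_a 0.63 [166.3, 185.2, 10.8, 13.4] [452.9 163.4  20. ]
weight_a 0.56 [184.9, 209.3, 12.4, 13.5] [462.7  42.4  20. ]
weight_a 0.51 [207.1, 223.4, 16.4, 23.4] [492.7 -59.6  20. ]
rack 0.55 [209.3, 173.9, 97.8, 88.3] [637.4 -71.9  20. ]
loupe 0.5 [161.1, 148.0, 13.6, 8.1] [519.8 337.8  20. ]
clip_box 0.65 [249.3, 282.7, 41.3, 41.6] [ 510.9 -333.3   20. ]
green_pot 0.56 [298.6, 181.3, 11.5, 21.5] [822.1 -60.   20. ]
top 52.15919728348347 [-0.1  0.   0.   0.   0. ] [[   0.    -1.     0.2  488.8]
 [  -1.    -0.     0.   -12. ]
 [  -0.    -0.2   -1.  1075.5]
 [   0.     0.     0.     1. ]]
weight_a 0.59 [267.5, 241.7, 20.3, 19.4] [494.2 -66.2  20. ]
weight_a 0.5 [315.9, 251.0, 15.8, 17.4] [ 474.3 -189.1   20. ]
weight_a 0.46 [223.5, 254.7, 15.4, 12.9] [466.4  56.9  20. ]
rack 0.72 [193.8, 177.8, 148.3, 39.0] [639.3 -38.5  20. ]
red_post 0.64 [328.2, 184.6, 5.2, 8.5] [ 665.5 -209.8   20. ]
clip_box 0.95 [358.6, 230.7, 38.2, 32.5] [ 509.9 -334.1   20. ]
clip_box 0.56 [181.2, 261.3, 9.6, 12.1] [447.8 176.6  20. ]
green_pot 0.54 [263.8, 119.9, 20.2, 24.5] [823.3 -52.9  20. ]
```

Run:
```python
import cv2
a=cv2.imread("pics/scene0.png")[130:340,130:330];b=cv2.imread("pics/top0.png")[110:290,130:410]
cv2.imwrite("pics/sc.png",cv2.resize(a,None,fx=2.8,fy=2.8,interpolation=2));cv2.imwrite("pics/tc.png",cv2.resize(b,None,fx=2.8,fy=2.8,interpolation=2))
```

```text
(no output)
```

View pics/sc.png

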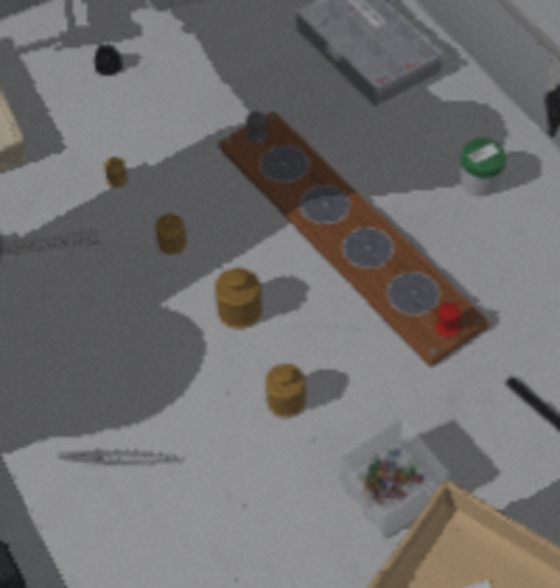

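View pics/tc.png

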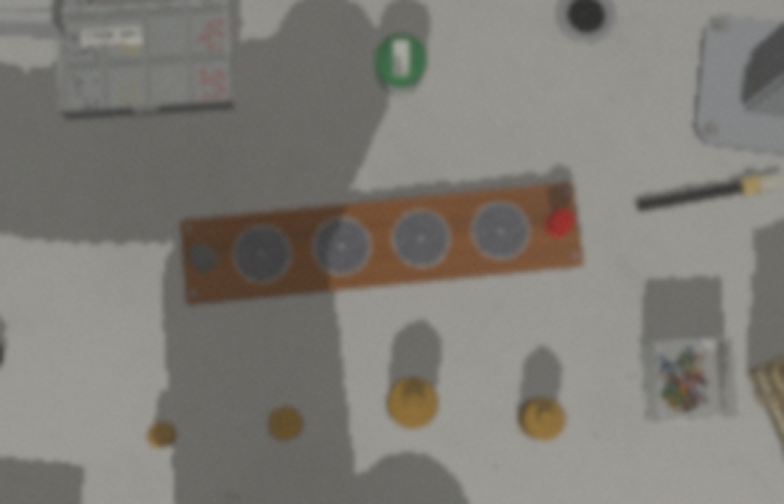

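The scene crop shows four brass weights and the rack. In the top crop, from left to right, they are a (161,434), b (285,422), d (413,402) and c (542,418). The pads sit at (262,253), (342,246), (421,238) and (500,230), and the red post is at the right (-y) end.

```bash
cat > meas.py <<'E'
from h import *
from scipy.optimize import least_squares
W=dict(a=(24,30,38),b=(32,36,46),c=(40,42,54),d=(48,48,62))
def model(n,x,y,z):
    D,h,H=W[n];t=np.linspace(0,2*np.pi,24,endpoint=False);k=.2*D  # knob radius guess
    ring=lambda r,zz:np.c_[x+r*np.cos(t),y+r*np.sin(t),z+zz+0*t]
    return np.r_[ring(D/2,0),ring(D/2,h),ring(k,H)]
def masks(c):
    hsv=cv2.cvtColor(c["img"],cv2.COLOR_RGB2HSV)
    out=[]
    for d in manip.silhouettes("weight_a",c):
        m=d["pixels"]; ys,xs=np.nonzero(m)
        if len(xs)<15: continue
        out.append((d["conf"],np.array([xs.mean()+0.,ys.mean()]),m))
    return out
def cen(c,n,p):
    hull=cv2.convexHull(proj(c,model(n,*p)).astype(np.float32)); M=cv2.moments(hull)
    return np.array([M["m10"]/M["m00"],M["m01"]/M["m00"]]),M["m00"]
def fit(views,n,guess):
    # views: list of (cam, masks); xyz from mask centroids
    obs=[]
    for c,ms in views:
        g,A=cen(c,n,guess); near=[m for m in ms if np.hypot(*(m[1]-g))<14]
        if near: 
            m=min(near,key=lambda m:np.hypot(*(m[1]-g))); obs.append((c,m[1],m[2].sum(),A))
    f=lambda p:np.concatenate([cen(c,n,p)[0]-u for c,u,_,_ in obs])
    r=least_squares(f,guess,x_scale=10) if len(obs)>1 else None
    r2=least_squares(lambda q:f([q[0],q[1],guess[2]]),guess[:2],x_scale=10)
    return r and r.x,r2.x,np.abs(r2.fun).max(),[(int(a),int(b)) for _,_,a,b in obs]
E
python3 - <<'E'
from meas import *
np.set_printoptions(precision=1,suppress=True)
s=manip.camera("scene");t=manip.camera("top")
v=[(s,masks(s)),(t,masks(t))]
for n,g in dict(a=(452,170,0),b=(464,50,0),c=(474,-189,0),d=(493,-63,0)).items(): print(n,fit(v,n,g))
# pads: model fit: detect blobs of grey-blue? use manual dots, refined by local brightness
top=[(262,253),(342,246),(421,238),(500,230)]; sc=[(285,163),(325,204),(368,247),(414,293)]
for a,b in zip(top,sc):
    ut=np.array(a)/2.8+[130,110];us=np.array(b)/2.8+[130,130]
    print("pad",atz(t,ut,14),atz(s,us,14),tri([(t,ut),(s,us)]))
for nm,a,b in [("red",(560,222),(450,322))]:
    print(nm,atz(t,np.array(a)/2.8+[130,110],40),atz(s,np.array(b)/2.8+[130,130],40))
E
```

```text
a (None, array([454.3, 174.3]), np.float64(2.3218707383421133e-06), [(72, 81)])
b (array([468.6,  53.3,   0. ]), array([467.6,  51.4]), np.float64(1.6598432625366684), [(130, 137), (117, 124)])
c (array([ 476.1, -186.5,    0. ]), array([ 476.8, -186.1]), np.float64(0.2929239778261774), [(217, 240), (182, 218)])
d (array([489.8, -64.5,   0. ]), array([489.6, -64.9]), np.float64(0.051769399144887984), [(329, 310), (247, 274)])
pad [629.7  82.4  14. ] [630.8  80.6  14. ] [630.8  82.3  12.2]
pad [637.9   4.5  14. ] [639.    3.4  14. ] [638.7   4.2  13.1]
pad [647.1 -72.5  14. ] [648.2 -73.9  14. ] [648.  -72.9  12.7]
pad [ 656.3 -149.8   14. ] [ 657.4 -152.1   14. ] [ 657.6 -150.5   11.4]
red [ 660.9 -203.9   40. ] [ 657.8 -216.5   40. ]
```

```bash
sed -i 's/least_squares(f,guess,x_scale=10)/least_squares(f,np.array(guess)+[0,0,5.],x_scale=10,diff_step=.02)/; s/guess\[:2\],x_scale=10)/guess[:2],x_scale=10,diff_step=.003)/' meas.py
cat > go.py <<'E'
import sys
from h import *
from scipy.spatial.transform import Rotation as R
s=manip.read_state(); p=s["eef_pos"]; r=R.from_euler("xyz",s["eef_rot"])
t=np.array([float(v) for v in sys.argv[1:4]]); yaw=float(sys.argv[4]) if len(sys.argv)>4 else 1.685
d=r.inv()*R.from_euler("xyz",[np.pi,0,yaw])
np.set_printoptions(precision=2,suppress=True)
print("clock",s["clock"],"pos",p,"rot",s["eef_rot"],"gap",s["finger_gap"],"F",s["wrist_force"])
print("shift",r.inv().apply(t-p),"roll",d.as_rotvec(degrees=True)[2])
E
python3 - <<'E'
from meas import *
np.set_printoptions(precision=1,suppress=True)
s=manip.camera("scene");t=manip.camera("top")
v=[(s,masks(s)),(t,masks(t))]
for n,g in dict(a=(452,170,0),b=(464,50,0),c=(474,-189,0),d=(493,-63,0)).items(): print(n,fit(v,n,g))
# colour check in top
hsv=cv2.cvtColor(t["img"],cv2.COLOR_RGB2HSV); m=cv2.inRange(hsv,(12,120,40),(30,255,255))
k,_,st,ce=cv2.connectedComponentsWithStats(m)
for i in range(1,k):
    if st[i,4]>25 and 230<ce[i][1]<280: print(st[i],ce[i],atz(t,ce[i],20))
E
python3 go.py 468 52 120
```

```text
a (None, array([456.4, 175.1]), np.float64(1.3366484949983715e-06), [(96, 81)])
b (array([467.9,  56.5,  -5. ]), array([467.5,  55.1]), np.float64(0.621295890642358), [(134, 137), (144, 124)])
c (array([ 476.6, -187.2,   -2.1]), array([ 476.4, -187.4]), np.float64(0.31736814395793544), [(234, 240), (198, 218)])
d (array([489.5, -63.9,  -5.3]), array([489. , -64.9]), np.float64(0.7100297503219508), [(323, 310), (274, 274)])
[269 246  16  16 201] [276.7 253.5] [488.7 -63.8  20. ]
[317 254  14  12 132] [323.2 259.5] [ 474.7 -187.5   20. ]
[227 257  10   9  71] [231.4 260.9] [467.1  56.5  20. ]
[184 263   7   5  26] [186.5 264.8] [454.5 175.4  20. ]
clock 1.1 pos [180.21 519.64 213.45] rot [3.14 0.   2.81] gap 93.69046338780123 F [ 0.07 -1.03 -0.68]
shift [-425.13 -347.53   93.44] roll 64.32963086006599
```

Emit:
send_rows(
  series=[
    [[1,-424,-344,70,64.3],[1,-424,-344,70,64.3],[1,-424,-344,70,64.3],[1,-424,-344,70,64.3],[1,-424,-344,70,64.3],[1,-424,-344,70,64.3],[1,-424,-344,70,64.3],[1,-424,-344,70,64.3],[1,-424,-344,70,64.3],[1,-424,-344,70,64.3]],
  ],
  newtons=50,
)

```text
clock: 2.1
eef_pos: [442.5, 96.2, 149.9]
eef_rot: [3.141, -0.0, 1.685]
wrist_force: [1.3, 1.0, 0.3]
finger_gap: 93.9
```

```bash
python3 go.py 467.5 56 80
```

```text
clock 2.1 pos [442.5   96.24 149.91] rot [ 3.14 -0.    1.69] gap 93.89335975481671 F [1.25 0.99 0.34]
shift [-42.84  20.19  69.92] roll 0.017157167339178228
```

Emit:
send_rows(
  series=[
    [[1,-42.8,20.2,70,0],[1,-42.8,20.2,70,0],[1,-42.8,20.2,70,0],[1,-42.8,20.2,70,0],[1,-42.8,20.2,70,0]],
  ],
)

```text
clock: 2.6
eef_pos: [467.0, 58.9, 81.3]
eef_rot: [3.14, 0.0, 1.686]
wrist_force: [-0.1, 0.2, 0.3]
finger_gap: 93.9
```

```bash
python3 go.py 467.5 56 13
python3 - <<'E'
from h import *
s=manip.camera("scene");t=manip.camera("top")
a=cv2.resize(s["img"][160:260,140:260],None,fx=3.3,fy=3.3);b=cv2.resize(t["img"][200:300,170:290],None,fx=3.3,fy=3.3)
cv2.imwrite("pics/b1.png",np.hstack([a,b])[:,:,::-1])
E
```

```text
clock 2.6 pos [467.03  58.86  81.31] rot [3.14 0.   1.69] gap 93.86501334499977 F [-0.08  0.23  0.29]
shift [-2.89  0.   68.31] roll 0.08300554550065674
```

View pics/b1.png

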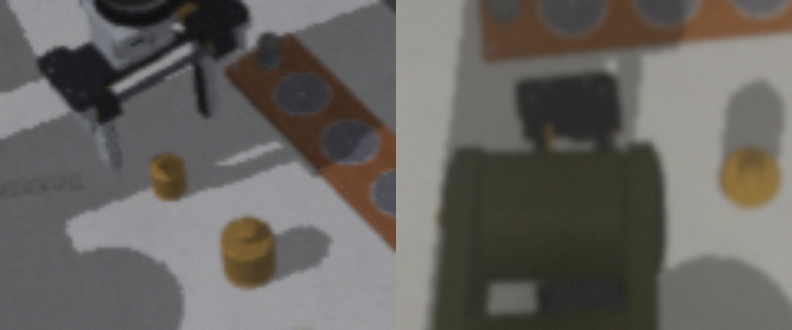

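The left half (scene view) shows the open fingers straddling weight b at (168,176), still above it. I'll go down next.

```bash
python3 go.py 467.5 56 13
```

```text
clock 2.7 pos [467.04  58.86  81.26] rot [3.14 0.   1.69] gap 93.85948284734509 F [-0.53  0.58 -0.59]
shift [-2.89 -0.04 68.26] roll 0.10481531372751493
```

Emit:
send_rows(
  series=[
    [[1,-2.9,0,30,0],[1,-2.9,0,55,0],[1,-2.9,0,68,0],[1,-2.9,0,68,0],[0,-2.9,0,68,0],[0,-2.9,0,68,0],[0,-2.9,0,68,0],[0,-2.9,0,68,0],[0,-2.9,0,68,0],[0,-2.9,0,68,0]],
  ],
)

```text
clock: 3.7
eef_pos: [467.1, 55.1, 12.0]
eef_rot: [3.141, 0.0, 1.686]
wrist_force: [0.5, 0.3, 0.5]
finger_gap: 49.7
```

```bash
python3 go.py 639 4.5 80
```

```text
clock 3.7 pos [467.05  55.13  12.01] rot [3.14 0.   1.69] gap 49.6567550061288 F [0.46 0.26 0.54]
shift [-69.98 165.03 -67.96] roll 0.028923487438822077
```

Emit:
send_rows(
  series=[
    [[0,0,0,0,0],[0,0,0,0,0],[0,0,0,0,0],[0,0,0,0,0],[0,0,0,0,0],[0,0,0,-8,0],[0,0,0,-25,0],[0,0,0,-50,0],[0,0,0,-68,0],[0,0,0,-68,0]],
  ],
)

```text
clock: 4.7
eef_pos: [468.0, 55.2, 82.1]
eef_rot: [3.138, 0.0, 1.686]
wrist_force: [0.2, -0.2, -2.5]
finger_gap: 31.8
```

```bash
python3 go.py 639 4.5 80;  python3 - <<'E'
from h import *
s=manip.camera("scene")
cv2.imwrite("pics/b2.png",cv2.resize(s["img"][150:270,140:300],None,fx=3.3,fy=3.3)[:,:,::-1])
E
```

```text
clock 4.7 pos [468.03  55.21  82.12] rot [3.14 0.   1.69] gap 31.809991810404078 F [ 0.2  -0.2  -2.54]
shift [-69.95 164.03   2.76] roll 0.030141675804346093
```

View pics/b2.png

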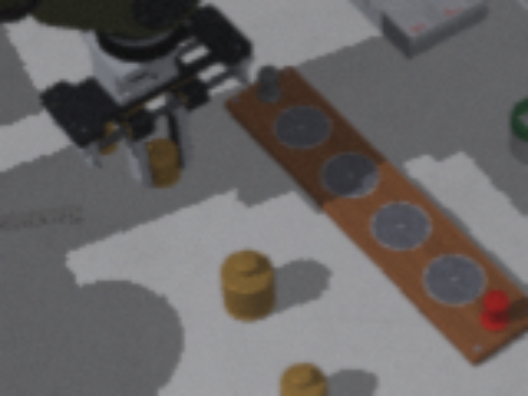

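Weight b is held: it shows between the fingers at (163,163), and the gap is 31.8 mm against its 32 mm diameter.

Emit:
send_rows(
  series=[
    [[0,-18,41,0,0],[0,-36,82,0,0],[0,-54,123,0,0],[0,-70,164,0,0],[0,-70,164,0,0],[0,-70,164,20,0],[0,-70,164,35,0],[0,-70,164,40,0],[0,-70,164,40,0],[0,-70,164,40,0]],
  ],
)

```text
clock: 5.75
eef_pos: [638.1, 4.5, 40.5]
eef_rot: [3.141, 0.0, 1.686]
wrist_force: [0.7, 0.1, -1.7]
finger_gap: 31.6
```

```bash
python3 go.py 639 4.5 26
python3 - <<'E'
from h import *
s=manip.camera("scene");t=manip.camera("top")
a=cv2.resize(s["img"][160:240,200:290],None,fx=4.4,fy=4.4);b=cv2.resize(t["img"][160:240,220:310],None,fx=4.4,fy=4.4)
cv2.imwrite("pics/b3.png",np.hstack([a,b])[:,:,::-1])
E
```

```text
clock 5.75 pos [638.06   4.52  40.46] rot [3.14 0.   1.69] gap 31.628052752121757 F [ 0.75  0.14 -1.68]
shift [-0.13  0.92 14.46] roll 0.04253051974064552
```

View pics/b3.png

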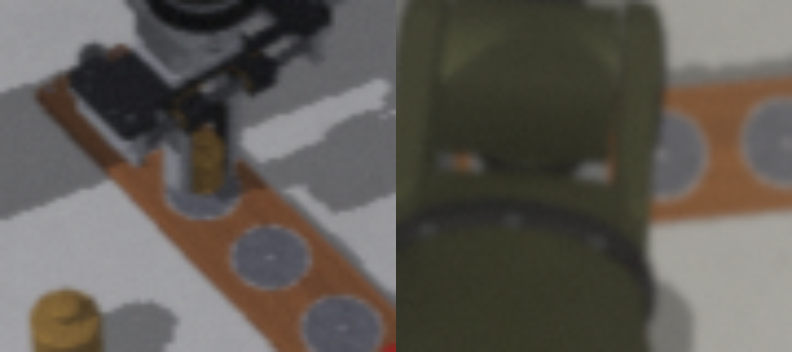

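In the left half, weight b hangs upright over its pad (205,165), just above the surface. I'll lower it gently.

Emit:
send_rows(
  series=[
    [[0,0,1,6,0],[0,0,1,11,0],[0,0,1,13,0],[0,0,1,14,0],[0,0,1,14,0]],
  ],
)

```text
clock: 6.35
eef_pos: [638.9, 4.5, 25.9]
eef_rot: [-3.142, 0.0, 1.686]
wrist_force: [-0.8, 0.1, 0.1]
finger_gap: 31.3
```

Emit:
send_rows(
  series=[
    [[1,0,0,0,0],[1,0,0,0,0],[1,0,0,0,0],[1,0,0,0,0],[1,0,0,0,0],[1,0,0,-30,0],[1,0,0,-70,0],[1,0,0,-90,0],[1,0,0,-90,0]],
  ],
)

```text
clock: 7.25
eef_pos: [640.3, 4.4, 119.3]
eef_rot: [3.136, 0.001, 1.686]
wrist_force: [0.1, -0.4, -0.6]
finger_gap: 93.6
```

```bash
python3 go.py 489.3 -64.5 110
```

```text
clock 7.25 pos [640.3    4.43 119.34] rot [3.14 0.   1.69] gap 93.64288832527004 F [ 0.12 -0.45 -0.64]
shift [ -51.18 -157.95    8.53] roll 0.03369728696972966
```

Emit:
send_rows(
  series=[
    [[1,-51,-157,5,0],[1,-51,-157,5,0],[1,-51,-157,5,0],[1,-51,-157,5,0],[1,-51,-157,5,0],[1,-51,-157,5,0],[1,-51,-157,5,0]],
  ],
)

```text
clock: 7.95
eef_pos: [489.6, -63.8, 110.5]
eef_rot: [-3.142, -0.0, 1.686]
wrist_force: [0.1, -0.2, 0.2]
finger_gap: 93.9
```

```bash
python3 go.py 489.3 -64.5 17
python3 - <<'E'
from meas import *
np.set_printoptions(precision=1,suppress=True)
s=manip.camera("scene");t=manip.camera("top"); v=[(s,masks(s)),(t,masks(t))]
for n,g in dict(a=(455,175,0),b=(639,5,14),c=(476,-187,0),d=(489,-64,0)).items(): print(n,fit(v,n,g))
cv2.imwrite("pics/d1.png",np.hstack([cv2.resize(s["img"][160:270,190:300],None,fx=3.5,fy=3.5),cv2.resize(t["img"][160:270,220:330],None,fx=3.5,fy=3.5)])[:,:,::-1])
E
```

```text
clock 7.95 pos [489.6  -63.75 110.53] rot [-3.14 -0.    1.69] gap 93.86826251115872 F [ 0.11 -0.21  0.18]
shift [-0.72 -0.38 93.53] roll 0.06388869540829493
a (array([454.3, 173.7,  -3.7]), array([454.1, 172.4]), np.float64(0.4536662844970465), [(66, 76), (58, 81)])
b (array([639.3,   4.8,  13.2]), array([639.1,   4.6]), np.float64(0.2243766698369143), [(128, 133), (133, 132)])
c (array([ 474.3, -192.2,    8.1]), array([ 475.1, -191.4]), np.float64(1.0729989828308248), [(234, 240), (68, 218)])
d (None, array([489.1, -68.1]), np.float64(1.5525968706242566e-06), [(344, 311)])
```

View pics/d1.png

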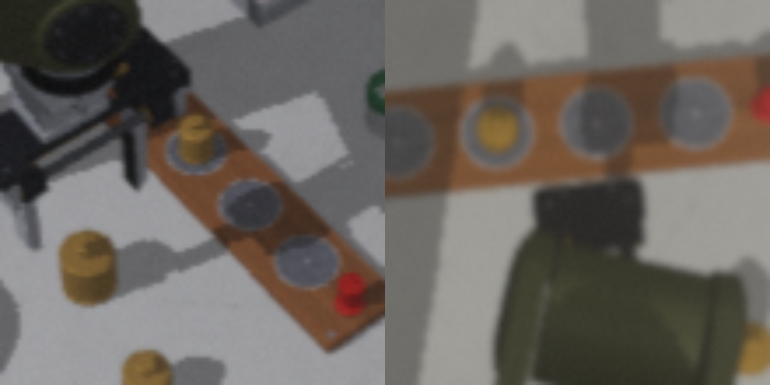

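Weight b stands centred on its pad (right half, (497,128)), and the fit puts it at (639.2, 4.7), z 13.2. Weight d is below the open fingers.

Emit:
send_rows(
  series=[
    [[1,-0.7,-0.4,35,0],[1,-0.7,-0.4,65,0],[1,-0.7,-0.4,85,0],[1,-0.7,-0.4,93.5,0],[1,-0.7,-0.4,93.5,0],[0,-0.7,-0.4,93.5,0],[0,-0.7,-0.4,93.5,0],[0,-0.7,-0.4,93.5,0],[0,-0.7,-0.4,93.5,0],[0,-0.7,-0.4,93.5,0]],
  ],
  newtons=60,
)

```text
clock: 9.15
eef_pos: [488.6, -64.9, 17.7]
eef_rot: [3.141, 0.0, 1.686]
wrist_force: [-0.1, -0.1, 0.2]
finger_gap: 57.4
```

Emit:
send_rows(
  series=[
    [[0,0,0,0,0],[0,0,0,0,0],[0,0,0,0,0],[0,0,0,0,0]],
  ],
)

```text
clock: 9.55
eef_pos: [488.7, -64.9, 17.5]
eef_rot: [3.141, 0.0, 1.686]
wrist_force: [2.3, -0.1, 3.4]
finger_gap: 47.4
```

Emit:
send_rows(
  series=[
    [[0,0,0,-8,0],[0,0,0,-25,0],[0,0,0,-50,0],[0,0,0,-68,0],[0,0,0,-68,0],[0,0,0,-68,0]],
  ],
)

```text
clock: 10.15
eef_pos: [487.9, -64.8, 84.7]
eef_rot: [-3.141, -0.0, 1.686]
wrist_force: [0.5, -0.5, -6.5]
finger_gap: 47.5
```

```bash
python3 go.py 656.8 -150.7 80;  python3 - <<'E'
from h import *
s=manip.camera("scene")
cv2.imwrite("pics/d2.png",cv2.resize(s["img"][150:270,160:320],None,fx=3,fy=3)[:,:,::-1])
E
```

```text
clock 10.15 pos [487.93 -64.78  84.72] rot [-3.14 -0.    1.69] gap 47.49439264478783 F [ 0.47 -0.53 -6.49]
shift [-104.69  157.92    4.53] roll 0.03161402920203748
```

View pics/d2.png

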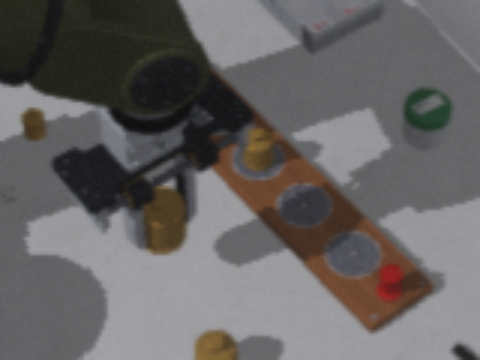

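Weight d is held at (163,220): gap 47.5 mm, load 6.5 N.

Emit:
send_rows(
  series=[
    [[0,-26,39,0,0],[0,-52,79,0,0],[0,-79,118,0,0],[0,-104.7,158,0,0],[0,-104.7,158,0,0],[0,-104.7,158,15,0],[0,-104.7,158,30,0],[0,-104.7,158,38,0],[0,-104.7,158,38,0],[0,-104.7,158,38,0]],
  ],
)

```text
clock: 11.2
eef_pos: [657.3, -150.6, 47.7]
eef_rot: [3.141, 0.0, 1.686]
wrist_force: [0.8, 0.6, -5.0]
finger_gap: 47.4
```

```bash
python3 go.py 656.8 -150.7 31.5
```

```text
clock 11.2 pos [ 657.3  -150.59   47.71] rot [3.14 0.   1.69] gap 47.415518184649834 F [ 0.78  0.6  -5.03]
shift [-0.05 -0.51 16.21] roll 0.04551686859709559
```

Emit:
send_rows(
  series=[
    [[0,0,-0.5,6,0],[0,0,-0.5,11,0],[0,0,-0.5,14,0],[0,0,-0.5,15.5,0],[0,0,-0.5,15.5,0],[0,0,-0.5,15.5,0]],
  ],
)

```text
clock: 11.8
eef_pos: [657.0, -150.9, 32.0]
eef_rot: [3.141, 0.0, 1.686]
wrist_force: [-0.6, -0.7, -5.7]
finger_gap: 47.5
```

Still carrying the full load, so I'll go down a little more.

Emit:
send_rows(
  series=[
    [[0,0,0,0.5,0],[0,0,0,1,0],[0,0,0,1,0]],
  ],
)

```text
clock: 12.1
eef_pos: [657.1, -150.9, 31.6]
eef_rot: [3.141, 0.0, 1.686]
wrist_force: [-4.3, 0.5, 3.1]
finger_gap: 46.8
```

Contact: the load went from -5.7 N to +3.1 N. I'll release and lift.

Emit:
send_rows(
  series=[
    [[1,0,0,0,0],[1,0,0,0,0],[1,0,0,0,0],[1,0,0,0,0],[1,0,0,0,0],[1,0,0,-30,0],[1,0,0,-70,0],[1,0,0,-90,0],[1,0,0,-90,0],[1,0,0,-90,0]],
  ],
)

```text
clock: 13.1
eef_pos: [656.7, -150.8, 120.2]
eef_rot: [-3.141, -0.0, 1.686]
wrist_force: [0.3, 0.6, -1.2]
finger_gap: 94.3
```

```bash
python3 go.py 476.3 -187.3 110
```

```text
clock 13.1 pos [ 656.74 -150.8   120.21] rot [-3.14 -0.    1.69] gap 94.34955584592403 F [ 0.26  0.64 -1.19]
shift [ -15.6  -183.42   10.28] roll 0.03005730532589297
```

Emit:
send_rows(
  series=[
    [[1,-15.6,-183.4,10,0],[1,-15.6,-183.4,10,0],[1,-15.6,-183.4,10,0],[1,-15.6,-183.4,10,0],[1,-15.6,-183.4,10,0],[1,-15.6,-183.4,10,0],[1,-15.6,-183.4,10,0],[1,-15.6,-183.4,10,0]],
  ],
)

```text
clock: 13.9
eef_pos: [477.1, -187.1, 110.3]
eef_rot: [-3.141, -0.0, 1.686]
wrist_force: [0.5, 0.4, -0.4]
finger_gap: 94.0
```

```bash
python3 - <<'E'
from meas import *
np.set_printoptions(precision=1,suppress=True)
s=manip.camera("scene");t=manip.camera("top"); v=[(s,masks(s)),(t,masks(t))]
for n,g in dict(a=(455,175,0),b=(639,5,14),c=(476,-187,0),d=(657,-151,14)).items(): print(n,fit(v,n,g))
cv2.imwrite("pics/c1.png",np.hstack([cv2.resize(s["img"][160:280,180:300],None,fx=3.2,fy=3.2),cv2.resize(t["img"][160:280,230:350],None,fx=3.2,fy=3.2)])[:,:,::-1])
E
python3 go.py 476.3 -187.3 15
```

```text
a (None, array([454.9, 173.7]), np.float64(8.81288713117101e-07), [(80, 81)])
b (None, array([640.9,   6.2]), np.float64(4.925764756080753e-07), [(111, 132)])
c (None, array([ 475.6, -187.2]), np.float64(5.741625557220686e-07), [(186, 240)])
d (array([ 658. , -150.4,   10.2]), array([ 657.1, -150.9]), np.float64(0.46382226715425645), [(289, 313), (297, 313)])
clock 14.1 pos [ 476.8  -187.16  110.63] rot [-3.14 -0.    1.69] gap 93.84944345332356 F [ 0.    0.38 -0.87]
shift [-0.1  -0.49 95.63] roll 0.05900527480686066
```

View pics/c1.png

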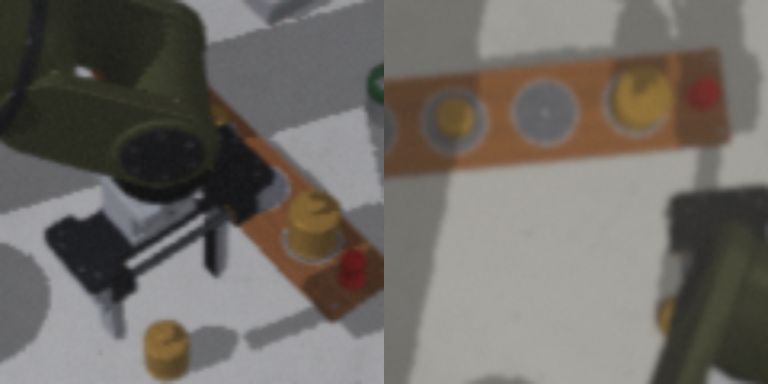

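Weight d stands centred on its pad next to the red post (right half, (640,97)). The fit puts it at (657,-151). Next is c, below the fingers at (166,350).

Emit:
send_rows(
  series=[
    [[1,0,-0.5,35,0],[1,0,-0.5,65,0],[1,0,-0.5,87,0],[1,0,-0.5,95.5,0],[1,0,-0.5,95.5,0],[0,0,-0.5,95.5,0],[0,0,-0.5,95.5,0],[0,0,-0.5,95.5,0],[0,0,-0.5,95.5,0],[0,0,-0.5,95.5,0]],
  ],
)

```text
clock: 15.1
eef_pos: [476.2, -187.5, 15.7]
eef_rot: [3.141, 0.0, 1.685]
wrist_force: [-0.2, -0.6, -0.2]
finger_gap: 57.4
```

Emit:
send_rows(
  series=[
    [[0,0,0,0,0],[0,0,0,0,0],[0,0,0,0,0],[0,0,0,0,0],[0,0,0,0,0]],
  ],
)

```text
clock: 15.6
eef_pos: [476.1, -187.4, 15.4]
eef_rot: [3.142, 0.0, 1.686]
wrist_force: [0.6, -0.1, 0.8]
finger_gap: 39.0
```

Emit:
send_rows(
  series=[
    [[0,0,0,-8,0],[0,0,0,-25,0],[0,0,0,-55,0],[0,0,0,-95,0],[0,0,0,-95,0],[0,0,0,-95,0],[0,0,0,-95,0]],
  ],
)

```text
clock: 16.3
eef_pos: [475.2, -187.0, 109.0]
eef_rot: [-3.139, -0.001, 1.686]
wrist_force: [0.3, 0.1, -4.8]
finger_gap: 39.2
```

```bash
python3 go.py 647.9 -73 110
```

```text
clock 16.3 pos [ 475.23 -187.04  108.95] rot [-3.14 -0.    1.69] gap 39.229422951836376 F [ 0.3   0.11 -4.77]
shift [ 93.53 184.59  -1.32] roll 0.03122080710030689
```

Emit:
send_rows(
  series=[
    [[0,21,42,0,0],[0,43,84,0,0],[0,64,126,0,0],[0,85,168,0,0],[0,93.5,184.6,0,0],[0,93.5,184.6,0,0],[0,93.5,184.6,25,0],[0,93.5,184.6,50,0],[0,93.5,184.6,60,0],[0,93.5,184.6,60,0]],
  ],
)

```text
clock: 17.3
eef_pos: [647.2, -73.7, 48.2]
eef_rot: [-3.138, -0.001, 1.685]
wrist_force: [-0.2, 0.6, -4.5]
finger_gap: 39.3
```

```bash
python3 go.py 647.9 -73 29.4
```

```text
clock 17.3 pos [647.24 -73.72  48.21] rot [-3.14 -0.    1.68] gap 39.26696077474787 F [-0.22  0.64 -4.48]
shift [ 0.62  0.82 18.8 ] roll -0.001559153415952066
```

Emit:
send_rows(
  series=[
    [[0,0.6,0.4,8,0],[0,0.6,0.4,13,0],[0,0.6,0.4,16,0],[0,0.6,0.4,18,0],[0,0.6,0.4,18.5,0],[0,0.6,0.4,18.5,0]],
  ],
)

```text
clock: 17.9
eef_pos: [649.1, -72.7, 32.0]
eef_rot: [3.141, 0.0, 1.686]
wrist_force: [-0.2, 0.6, -4.4]
finger_gap: 39.3
```

Emit:
send_rows(
  series=[
    [[0,0,-1,1,0],[0,0,-1,2,0],[0,0,-1,2.5,0],[0,0,-1,2.5,0]],
  ],
)

```text
clock: 18.3
eef_pos: [648.0, -72.9, 29.5]
eef_rot: [-3.142, 0.0, 1.686]
wrist_force: [-0.6, 0.1, -2.5]
finger_gap: 39.4
```

Emit:
send_rows(
  series=[
    [[0,0,0,0.5,0],[0,0,0,0.5,0],[1,0,0,0.5,0],[1,0,0,0.5,0],[1,0,0,0.5,0],[1,0,0,0.5,0],[1,0,0,0.5,0],[1,0,0,0.5,0]],
  ],
)

```text
clock: 19.1
eef_pos: [648.1, -72.9, 28.8]
eef_rot: [3.142, 0.0, 1.686]
wrist_force: [-0.1, 0.4, 0.3]
finger_gap: 83.6
```

Emit:
send_rows(
  series=[
    [[1,0,0,-30,0],[1,0,0,-70,0],[1,0,0,-100,0],[1,0,0,-100,0],[1,0,0,-100,0]],
  ],
)

```text
clock: 19.6
eef_pos: [648.1, -72.9, 129.0]
eef_rot: [3.141, 0.0, 1.686]
wrist_force: [0.0, 0.1, -0.8]
finger_gap: 94.1
```

```bash
python3 go.py 454.8 174 115
```

```text
clock 19.6 pos [648.09 -72.87 128.98] rot [3.14 0.   1.69] gap 94.10979143151577 F [ 0.02  0.07 -0.78]
shift [ 267.38 -163.76   13.81] roll 0.03188041592165151
```

Emit:
send_rows(
  series=[
    [[1,267.4,-163.8,13,0],[1,267.4,-163.8,13,0],[1,267.4,-163.8,13,0],[1,267.4,-163.8,13,0],[1,267.4,-163.8,13,0],[1,267.4,-163.8,13,0],[1,267.4,-163.8,13,0],[1,267.4,-163.8,13,0],[1,267.4,-163.8,13,0],[1,267.4,-163.8,13,0]],
  ],
)

```text
clock: 20.6
eef_pos: [455.4, 173.0, 115.5]
eef_rot: [-3.141, 0.0, 1.684]
wrist_force: [0.4, -0.5, -0.7]
finger_gap: 94.0
```

```bash
python3 - <<'E'
from meas import *
np.set_printoptions(precision=1,suppress=True)
s=manip.camera("scene");t=manip.camera("top"); v=[(s,masks(s)),(t,masks(t))]
for n,g in dict(a=(455,175,0),b=(639,5,14),c=(648,-73,14),d=(657,-151,14)).items(): print(n,fit(v,n,g))
cv2.imwrite("pics/a1.png",np.hstack([cv2.resize(s["img"][150:260,140:250],None,fx=3.5,fy=3.5),cv2.resize(t["img"][160:270,230:340],None,fx=3.5,fy=3.5)])[:,:,::-1])
E
python3 go.py 454.8 174 11
```

```text
a (None, array([453.9, 170.9]), np.float64(1.3070215345578617e-06), [(74, 76)])
b (None, array([639.5,   4.3]), np.float64(1.4364699723046215e-06), [(122, 133)])
c (array([649.4, -72.5,  10.8]), array([648.7, -73.1]), np.float64(0.4548562455416061), [(208, 211), (200, 208)])
d (array([ 657.8, -150.1,   10.8]), array([ 657. , -150.5]), np.float64(0.39418618361071367), [(288, 313), (290, 313)])
clock 20.8 pos [455.1  173.34 115.68] rot [-3.14  0.    1.68] gap 94.15877983686396 F [ 0.23 -0.06  0.11]
shift [  0.7   -0.2  104.68] roll -0.0412422724143238
```

View pics/a1.png

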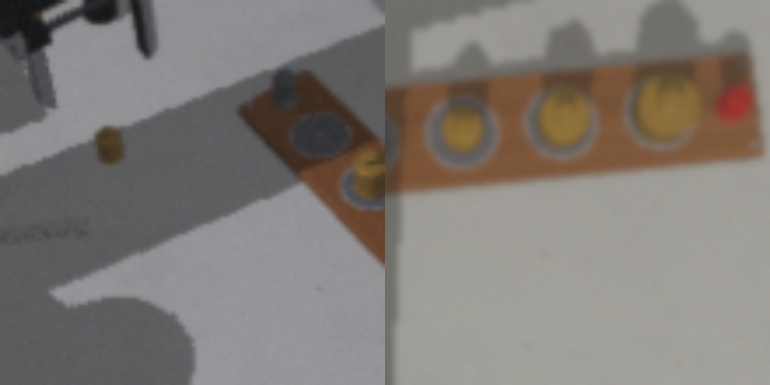

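b, c and d stand centred on their pads in the right half, at (463,128), (565,117) and (665,107). Weight a at (110,145) in the left half lies under the gripper.

Emit:
send_rows(
  series=[
    [[1,0.5,0,35,0],[1,0.5,0,65,0],[1,0.5,0,90,0],[1,0.5,0,104,0],[1,0.5,0,104,0],[0,0.5,0,104,0],[0,0.5,0,104,0],[0,0.5,0,104,0],[0,0.5,0,104,0],[0,0.5,0,104,0]],
  ],
  newtons=30,
)

```text
clock: 21.8
eef_pos: [454.8, 174.6, 12.2]
eef_rot: [3.141, -0.0, 1.686]
wrist_force: [0.1, -0.3, -0.2]
finger_gap: 57.6
```

Emit:
send_rows(
  series=[
    [[0,0,0,0,0],[0,0,0,0,0],[0,0,0,0,0],[0,0,0,0,0],[0,0,0,0,0],[0,0,0,0,0],[0,0,0,0,0]],
  ],
)

```text
clock: 22.5
eef_pos: [454.6, 174.5, 11.9]
eef_rot: [-3.142, 0.0, 1.686]
wrist_force: [-0.0, 0.5, 0.4]
finger_gap: 23.4
```

Emit:
send_rows(
  series=[
    [[0,0,0,-8,0],[0,0,0,-25,0],[0,0,0,-55,0],[0,0,0,-90,0],[0,0,0,-90,0],[0,0,0,-90,0],[0,0,0,-90,0]],
  ],
)

```text
clock: 23.2
eef_pos: [454.1, 174.3, 101.0]
eef_rot: [-3.14, 0.0, 1.686]
wrist_force: [0.3, 1.2, -0.7]
finger_gap: 23.7
```

```bash
python3 go.py 630.3 82 100
python3 - <<'E'
from h import *
s=manip.camera("scene")
cv2.imwrite("pics/a2.png",cv2.resize(s["img"][130:220,130:250],None,fx=4,fy=4)[:,:,::-1])
E
```

```text
clock 23.2 pos [454.09 174.33 101.01] rot [-3.14  0.    1.69] gap 23.711487636854848 F [ 0.26  1.16 -0.73]
shift [-111.89  164.48    0.79] roll 0.030251321543118014
```

View pics/a2.png

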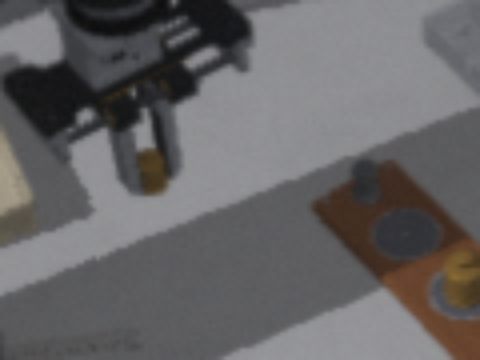

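Weight a is held upright between the fingers at (150,172), gap 23.7 mm.

Emit:
send_rows(
  series=[
    [[0,-26,38,0,0],[0,-52,76,0,0],[0,-78,114,0,0],[0,-104,152,0,0],[0,-112,164.5,0,0],[0,-112,164.5,0,0],[0,-112,164.5,25,0],[0,-112,164.5,50,0],[0,-112,164.5,58,0],[0,-112,164.5,58,0]],
  ],
)

```text
clock: 24.25
eef_pos: [629.7, 82.6, 42.6]
eef_rot: [-3.139, -0.0, 1.686]
wrist_force: [0.1, 0.1, -0.6]
finger_gap: 23.4
```

Emit:
send_rows(
  series=[
    [[0,0,0,4,0],[0,0,0,8,0],[0,0,0,11,0],[0,0,0,11,0],[0,0,0,11,0]],
  ],
)

```text
clock: 24.75
eef_pos: [631.0, 82.1, 33.1]
eef_rot: [3.141, 0.0, 1.686]
wrist_force: [0.2, 0.3, -0.9]
finger_gap: 23.3
```

```bash
python3 go.py 630.3 82 26
```

```text
clock 24.75 pos [630.99  82.07  33.08] rot [3.14 0.   1.69] gap 23.268333606746587 F [ 0.16  0.29 -0.9 ]
shift [ 0.01 -0.69  7.08] roll 0.028809845558436593
```

Emit:
send_rows(
  series=[
    [[0,0,-0.7,3,0],[0,0,-0.7,5,0],[0,0,-0.7,6,0],[0,0,-0.7,6.8,0],[0,0,-0.7,6.8,0],[0,0,-0.7,6.8,0]],
  ],
)

```text
clock: 25.35
eef_pos: [630.2, 82.0, 26.1]
eef_rot: [3.142, -0.0, 1.686]
wrist_force: [-0.2, -1.0, -0.9]
finger_gap: 23.4
```

Emit:
send_rows(
  series=[
    [[0,0,0,0.5,0],[0,0,0,0.7,0],[0,0,0,0.7,0]],
  ],
)

```text
clock: 25.65
eef_pos: [630.3, 82.0, 25.9]
eef_rot: [3.141, 0.0, 1.686]
wrist_force: [-2.0, -0.5, 5.0]
finger_gap: 23.6
```

Contact (+5 N). I'll release, lift and retreat.

Emit:
send_rows(
  series=[
    [[1,0,0,0,0],[1,0,0,0,0],[1,0,0,0,0],[1,0,0,0,0],[1,0,0,0,0],[1,0,0,-30,0],[1,0,0,-70,0],[1,0,0,-110,0],[1,0,0,-110,0],[1,0,0,-110,0]],
  ],
)

```text
clock: 26.65
eef_pos: [630.4, 82.0, 135.9]
eef_rot: [3.14, 0.0, 1.686]
wrist_force: [-0.5, 0.1, -0.5]
finger_gap: 93.6
```

Emit:
send_rows(
  series=[
    [[1,140,-200,-40,0],[1,140,-200,-40,0],[1,140,-200,-40,0],[1,140,-200,-40,0],[1,140,-200,-40,0],[1,140,-200,-40,0],[1,140,-200,-40,0],[1,140,-200,-40,0],[1,140,-200,-40,0],[1,140,-200,-40,0]],
  ],
)

```text
clock: 27.65
eef_pos: [415.9, 197.7, 174.8]
eef_rot: [-3.141, 0.0, 1.684]
wrist_force: [-0.1, -0.6, 0.5]
finger_gap: 94.1
```

Run:
```python
from meas import *
np.set_printoptions(precision=1,suppress=True)
s=manip.camera("scene");t=manip.camera("top"); v=[(s,masks(s)),(t,masks(t))]
for n,g in dict(a=(630,82,14),b=(639,5,14),c=(648,-73,14),d=(657,-151,14)).items(): print(n,fit(v,n,g))
cv2.imwrite("pics/end.png",np.hstack([cv2.resize(s["img"][140:280,190:330],None,fx=2.8,fy=2.8),cv2.resize(t["img"][120:260,200:340],None,fx=2.8,fy=2.8)])[:,:,::-1])
for k in ["loupe","clip_box","green_pot"]:
    for c in (s,t):
        for d in manip.find_in(k,c)[:1]: print(k,d["conf"],d["rect"])
```

```text
a (None, array([631.8,  82. ]), np.float64(1.1231316818793857e-06), [(91, 76)])
b (None, array([638.4,   2.3]), np.float64(1.2299638854074146e-06), [(139, 133)])
c (None, array([648.7, -74.4]), np.float64(8.77596960435767e-07), [(188, 211)])
d (array([ 658. , -150.4,   13.9]), array([ 658. , -150.4]), np.float64(0.19566194769754475), [(291, 313), (280, 313)])
loupe 0.54 [161.6, 148.5, 13.5, 8.4]
loupe 0.48 [119.1, 230.9, 9.1, 10.4]
clip_box 0.95 [252.1, 284.6, 36.0, 37.6]
clip_box 0.67 [357.6, 231.8, 37.6, 31.0]
green_pot 0.62 [297.6, 180.9, 11.2, 20.1]
green_pot 0.55 [263.4, 120.2, 22.3, 24.2]
```

View pics/end.png

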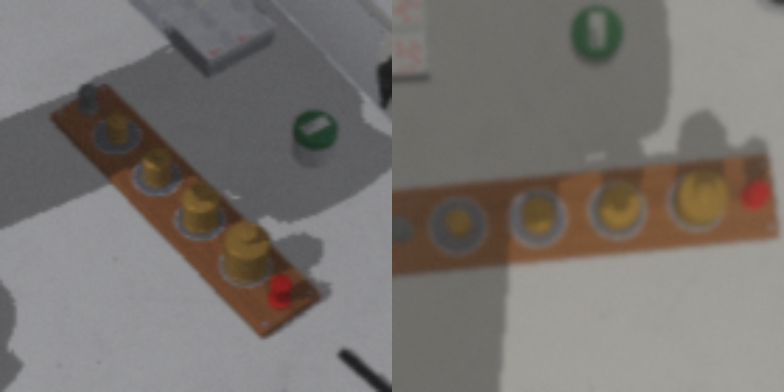

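All four weights stand upright and centred in the right half: a (458,222), b (538,215), c (618,207) and d (699,197) beside the red post. The bystanders haven't moved.

```bash
python3 -c "
from cell import manip
print(manip.sign_off())"
```

```text
the job is handed in; nothing more can be done
None
```

All four weights are on the rack in size order, from the largest by the red post to the smallest by the grey one. The job was handed in at about 28 s on the robot clock, and sign-off gives no verdict.

- **Set-down:** I lowered each weight until it rested on its pad, then opened the jaws. The wrist force confirmed contact for a (+5 N) and d (+3.1 N). For b it fell to about zero. For c it only partly eased (-4.4 to -2.5 N), so I lowered it 0.5 mm more before opening and did not re-read the force.
- **Positions:** the last fit put every weight within about 3 mm of its pad centre, against the 12 mm allowed. The last pictures show all four upright and centred.
- **Weaker checks:** in that last fit a, b and c were matched in only one view. Earlier two-view fits had b and c within about 2 mm of their pads, but a had no two-view check after it was placed. Some fitted underside heights read 10–11 mm instead of 14 mm.
- **Bystanders:** the paper-clip box and green-lidded pot were found within 3 pixels of where they started in both views, and so was the loupe in the scene view. The top view's loupe report was not reliable.

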